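Centre the lamp of a microscope lamp housing with a long socket key

TASK

Take the long T-handled socket key out of its stand and set it fully down onto the square nut at the bottom of the deep bore in the lamp housing. Turn the nut with it until the tip of the dial's needle lies over the middle of the thick mark, and leave the key standing there, fully down on the nut. Leave the bottle, dishes and slide box where they are.

Things in the scene. Friction and masses are not known exactly. Their poses are not given: they have to be found in the camera images.
- key: Loose long socket key, 142 mm tall, about 0.22 kg, standing upright in its stand at the start. Origin: centre of its lower end; z up along its axis; x along its T-bar. A steel tube 27 mm across runs from the lower end up to 100 mm, a 14 mm neck on to 116 mm, then the T-bar. The lower end has a square socket 16 mm wide and 25 mm deep, sides along the key's x and y.
- key_bar (a point): Middle of the key's black T-bar, 129 mm above its lower end; the bar is 72 mm long (x), 16 mm thick (y) and 26 mm high (116 to 142 mm).
- stand: Fixed aluminium block 64 x 64 x 50 mm with a 30 mm hole, 42 mm deep, that holds the key. Origin: centre of its underside.
- lamphouse: Fixed white lamp housing, 150 (x) x 260 (y) x 95 mm high. Origin: centre of its underside. On its flat top are the bore (75 mm to -y) and a round glazed dial (its centre 50 mm to +y, 128 mm across, glass top 104 mm above the table).
- bore_mouth (a point): Centre of the bore's mouth in the top of the lamp housing, 95 mm above the table; same axes as the housing. The bore is 30 mm across, vertical and 75 mm deep. A flared metal collar around its mouth rises 12 mm above the housing (to 107 mm above the table) and widens to about 41 mm, so that it leads the key in.
- nut_seat (a point): Middle of the bore's floor, 20 mm above the table: the key's lower end rests here when it is fully down. When the key's square does not match the nut's (within about 0.2 rad) the key stops 14 mm too high and must be turned until it drops.
- nut_top (a point): Top of the nut in the bore. The steel nut is 13 mm square and 14 mm high, with a 9 mm blunt cone on it that centres the socket. How far it is turned is unknown; the square repeats every quarter turn. It is stiff (about 0.12 N m), stays where it is left, and has end stops 2.6 rad either side of where the needle points along the housing's x; in the key it has about 0.5 rad of lost motion on reversing.
- dial_centre (a point): Pivot of the needle, on the lamp housing's top.
- needle_tip (a point): Tip of the dark needle, 55 mm from its pivot. The needle is geared to the nut: it turns the same way as the nut, by half as much.
- mark (a point): Middle of the thick mark on the dial, at the same 55 mm from the pivot: the only bar on the dial that is 6 mm wide and 20 mm long, lying along the radius (the other ticks are thin). The mark is set anew each time, and stays.
- media_bottle: Loose closed bottle, 60 mm across, 125 mm tall: bystander. Origin: centre of its underside.
- petri_stack: Loose stack of dishes, 90 mm across, 60 mm high: bystander. Origin: centre of its underside.
- slide_box: Loose grey box, 90 x 75 x 34 mm: bystander. Origin: centre of its underside.
- tube_rack: Fixed rack of tubes, 75 x 75 x 96 mm: bystander. Origin: centre of its underside.
There are look-alikes about, which are no part of the job. What is shaped like the stand but blue or pink is not meant.

How it is judged:
By the outcome, as a careful person would: the job done as asked, in the order asked, and still so for the second after the job is handed in, with the robot touching nothing.
It also fails if it takes over 72 s, if anything falls off the work surface, if the arm or the gripper's body presses on something with over 40 N, if the wrist force passes 120 N, or if a joint passes its speed limit or range.

ROBOT

A 6-joint arm with a two-finger parallel gripper is mounted at the origin on the work surface. World frame = base frame: x ahead of the robot, y to its left, z up, the work surface at z = 0. Lengths are in m, angles in rad, forces in N, time in s.
With the tool pointing down it reaches from about 0.275 to 0.85 m from the base axis. Payload 5.2 kg.
Tool frame: the origin (TCP) lies between the finger pads; the fingertips stand 19 mm ahead of it and the grasp point (between the pads) is the TCP (env.tips_ahead is the distance from the TCP to the fingertips, in m); z points along the fingers, y is the line along which they close (so a half turn about z gives the same grasp; the last joint's range is limited). The gripper opens to 85 mm and grips with 20 to 120 N. Pads are 22 mm wide; open, the fingers measure 114 mm over their backs; the gripper's body (76 mm by 85 mm) begins 54 mm behind the grasp point. The pads swing forward as they close: fully open they stand 13 mm farther back than shut.
Start: joints at [-1.508, 0.259, 1.535, -0, 1.348, -0.203], TCP at [0.144, -0.531, 0.25] pointing down, gripper open.
Joint ranges: [-3.14, 3.14], [-0.91, 2.08], [0.19, 2.58], [-1.22, 4.36], [0.22, 2.71], [-3.12, 3.12]. Speed limits (rad/s): [2.57, 2.57, 3.14, 3.14, 3.14, 3.14].

INTERFACE

Orientations are given as a unit quaternion [w, x, y, z].
In Python, from workcell import env, camera, get_calibration gives the robot as it stands.
- The arm moves only by the tool jog_arm, never from a script. Its arguments are lists of equal length, an entry for each row: "twist": the turn, a rotation vector about the world's x, y, z in units of 10 degrees (1.0 is 10 degrees), a list of three; "travel": the shift along the world's x, y, z in mm, a list of three; "hand": the finger opening in mm, from 0 to 85.4. In form: {"twist": [[wx, wy, wz], ...], "travel": [[tx, ty, tz], ...], "hand": [hand, ...]}. A call has 1 to 20 rows; each row is the pose to reach, as a shift and turn from the pose commanded when the call began; what a row does not reach only later rows make up. A row lasts 1/8 s, in which the tool goes at most 62.5 mm and 10.7 degrees, less where a joint would pass 70% of its speed; a pose out of reach is approached as far as the arm can. A call with a gripper value outside its range is refused whole. The fingers move at their own pace and stop on an object; "grip_force" is the grip in N (left out, the last holds). Time passes only in rows, so rows that repeat a pose let the fingers close. It gives the time, the measured TCP pose, the force, the opening and the grip force at its end, in the units of the state.
- env.observe(): the state, without advancing time (a new reading comes with each control period).
- camera(name): name is "side" or "top"; returns (picture, depth): 420x560x3 uint8, red, green, blue; 420x560 float32, m along the optical axis (not along the pixel's ray), 0 where there is no reading.
- get_calibration(name): a dict with "vfov" (degrees; the focal length in pixels is half the picture's height over the tangent of half this angle, whatever the lens; pixels are square), "cx", "cy" (the principal point, pixels), "rvec" (rotation vector, rad) and "tvec" (3), from world to camera coordinates, as OpenCV has them. Camera axes: x right, y down, z forward; pixel columns grow to the right and rows downward; lengths in m; the calibration is good to about 2 mm. A picture is of the moment at which its call begins. get_calibration takes no time and is no camera call.
- env.close_job(): hands the job in; it is judged then, once.
The state is a dict: "t": time; "qpos": joint angles; "qd": joint speeds; "effort": joint torques, N m; "tcp_pos": TCP position; "orientation": TCP orientation; "ft_force": force on the tool from outside, world axes, zero at the start; "ft_torque": the same for the moment, N m; "grip_width": finger opening in m; "grip_force": force on a finger pad.
Only numpy, scipy, OpenCV 4.12 (cv2) and the standard library are available. Lean on these libraries where they do the work, as an engineer would, in place of code of your own. Each camera call takes 0.05 s, during which the arm holds its last target. There are 200 camera calls.

## Working session

There is one attempt and no reset: what is moved stays moved. The work goes in short steps, Python scripts to look and compute and a tool call to move; the robot and the scene stay as the last step left them, time stands still between calls to the robot, and variables do not carry over. Pictures are saved under pics/ and viewed, at most 10 in all, crops included, and the job is handed in when it is done.

Besides the shell and the picture viewer there is one more tool, called after "Call:" as a command line: name --argument value ..., lists and objects as JSON in quotes. jog_arm: Moves the arm, as the interface text tells. Its arguments: {"type":"object","properties":{"twist":{"type":"array"},"travel":{"type":"array"},"hand":{"type":"array"},"grip_force":{"type":"number"}},"required":["twist","travel","hand"]}

```bash
ls; mkdir -p pics; python3 - <<'E'
from workcell import env,camera,get_calibration
import cv2,numpy as np
for n in("top","side"):
    p,d=camera(n);np.savez(f"pics/{n}0.npz",p=p,d=d);cv2.imwrite(f"pics/{n}0.png",p[:,:,::-1]);print(n,get_calibration(n))
print(env.observe())
E
```

```text
pics
top {'vfov': 56.68759689252419, 'cx': 279.00145921648647, 'cy': 209.92221704053853, 'rvec': array([ 2.15139038, -2.19323983,  0.12339029]), 'tvec': array([-0.1054204 ,  0.58173789,  1.11560533])}
side {'vfov': 43.484321795780616, 'cx': 272.6582580604386, 'cy': 205.47186882915452, 'rvec': array([ 0.45629345, -2.80693819,  1.05221337]), 'tvec': array([0.5097527 , 0.30238778, 1.01727357])}
{'t': 0.1, 'qpos': array([-1.50777969e+00,  2.59267200e-01,  1.53597330e+00, -1.74141323e-05,
        1.34798010e+00, -2.02784874e-01]), 'qd': array([ 1.77005355e-03, -2.62964598e-03, -2.26277841e-03,  1.18186424e-03,
        4.20373620e-04,  1.18974489e-05]), 'effort': array([ 1.63071902e-03, -4.46973968e+01, -2.91247022e+01, -3.13073879e-04,
        6.33576055e-03,  1.29673253e-05]), 'tcp_pos': array([ 0.14447247, -0.53023316,  0.2495595 ]), 'orientation': array([-8.12580166e-04,  9.91181101e-01,  1.32511743e-01,  4.83680493e-05]), 'ft_force': array([ 0.1016516 , -0.03980893,  0.43453501]), 'ft_torque': array([-0.00308084,  0.01132431,  0.03291726]), 'grip_force': 0.0, 'grip_width': 0.0854204696558412}
```

View pics/top0.png

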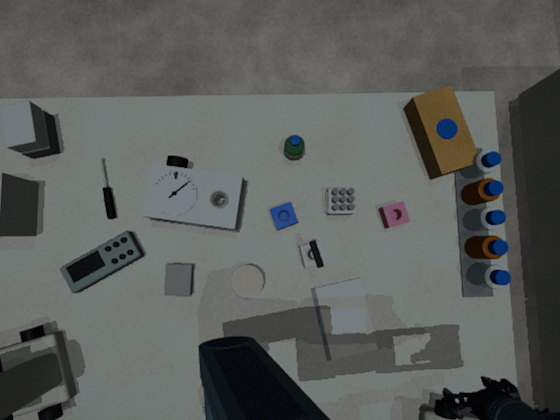

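View pics/side0.png

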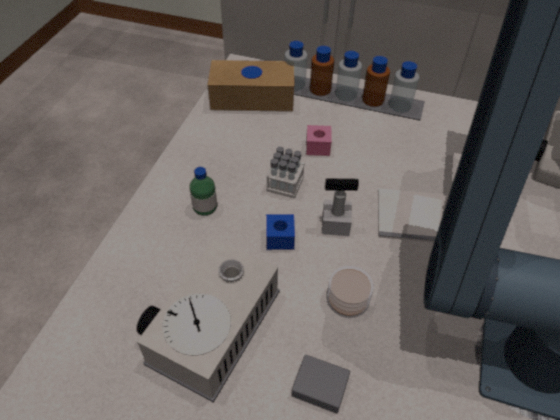

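Top view: the key's black T-bar is at (316,253) above the aluminium stand at (306,253). Candidates for the stand are blue (284,215), pink (396,214) and the tube rack (341,200); none of these holds a key, so I choose the aluminium one. The bore is at (220,199) and the dial at about (177,192). In the side view the bar is at (342,184), the bore at (231,270) and the dial at (197,322).

```bash
cat > h.py <<'E'
import cv2,numpy as np
from workcell import env,camera,get_calibration
def cal(n):
    c=get_calibration(n);f=210/np.tan(np.radians(c["vfov"]/2))
    K=np.array([[f,0,c["cx"]],[0,f,c["cy"]],[0,0,1]]);R=cv2.Rodrigues(np.array(c["rvec"]))[0]
    return K,R,np.array(c["tvec"])
def ray(n,uv):
    K,R,t=cal(n);return -R.T@t,R.T@np.linalg.inv(K)@np.array([uv[0],uv[1],1.])
def onz(n,uv,z):
    o,d=ray(n,uv);return o+d*(z-o[2])/d[2]
def proj(n,P):
    K,R,t=cal(n);q=K@(R@np.asarray(P,float)+t);return q[:2]/q[2]
def dpt(n,D,uv):
    o,d=ray(n,uv);K,R,t=cal(n);u,v=map(int,uv);return o+d*D[v,u]
def tri(a,b):
    (o1,d1),(o2,d2)=ray("top",a),ray("side",b)
    s=np.linalg.lstsq(np.c_[d1,-d2],o2-o1,rcond=None)[0];p,q=o1+d1*s[0],o2+d2*s[1]
    return (p+q)/2,np.linalg.norm(p-q)
def load(f): z=np.load(f);return z["p"],z["d"]
E
python3 - <<'E'
from h import *
T,TD=load("pics/top0.npz");S,SD=load("pics/side0.npz")
print("bar",tri((316,253),(342,184)),"bore",tri((220,199),(231,269)),"dial",tri((174,193),(197,322)))
for z in(.1,):print("bore top",onz("top",(220,199),.107),"side",onz("side",(231,269),.107),"dial",onz("top",(174,193),.104),onz("side",(197,322),.104))
for uv in((320,250),(235,180),(150,200),(302,247)):print(dpt("top",TD,uv))
a=cv2.resize(T[155:240,140:250,::-1],None,fx=5,fy=5,interpolation=cv2.INTER_CUBIC)
b=cv2.resize(T[225,None] if 0 else T[225:280,280:340,::-1],(300,275),interpolation=cv2.INTER_CUBIC)
c=cv2.resize(S[285:365,150:240,::-1],None,fx=3,fy=3,interpolation=cv2.INTER_CUBIC)[:150]
o=np.zeros((590,800,3),np.uint8);o[:425,:550]=a
c=cv2.resize(S[285:365,150:240,::-1],(248,220),interpolation=cv2.INTER_CUBIC);o[:220,552:]=c
b=cv2.resize(b,(248,227));o[225:452,552:]=b
cv2.imwrite("pics/c1.png",o)
E
```

```text
bar (array([ 0.451125  , -0.21118359,  0.13665829]), np.float64(0.0023183673773007948)) bore (array([0.60710356, 0.04733008, 0.09925542]), np.float64(0.002296345297835953)) dial (array([0.62526325, 0.17476671, 0.09783068]), np.float64(0.00016369383529309345))
bore top [0.60492145 0.04596498 0.107     ] side [0.6059308 0.0522256 0.107    ] dial [0.62439711 0.17318246 0.104     ] [0.62320206 0.17764055 0.104     ]
[ 0.45988259 -0.23206177  0.04630783]
[0.65949367 0.00558718 0.09446165]
[0.60746306 0.24213577 0.09421313]
[ 0.46945692 -0.1802416   0.0500695 ]
```

View pics/c1.png

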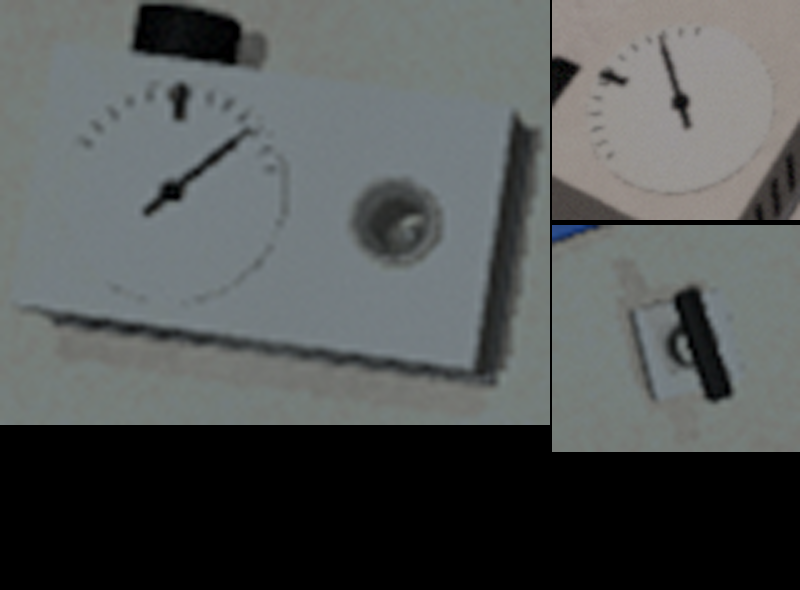

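The crop confirms the key: a black bar over the aluminium block. On the dial (crop pixels) the pivot is at (171,191), the needle tip at (253,130) and the thick mark at (180,100), so the needle needs about +47° and the nut about +94°. Next I measure the bar precisely.

```bash
cat >> h.py <<'E'
def blob(p,roi,thr):
    u0,v0,u1,v1=roi;g=p[v0:v1,u0:u1].max(2)
    m=(g<thr).astype(np.uint8);n,l,s,c=cv2.connectedComponentsWithStats(m)
    k=1+np.argmax(s[1:,4]);ys,xs=np.nonzero(l==k)
    return np.c_[xs+u0,ys+v0].astype(float),l==k
E
python3 - <<'E'
from h import *
T,TD=load("pics/top0.npz");S,SD=load("pics/side0.npz")
for n,p,D,roi in(("top",T,TD,(290,230,335,278)),("side",S,SD,(315,165,370,200))):
    X,_=blob(p,roi,45);r=cv2.minAreaRect(X.astype(np.float32));b=cv2.boxPoints(r)
    print(n,"cam",ray(n,(0,0))[0],len(X),X.mean(0),r)
    print([onz(n,q,.142).round(4) for q in b]); W=np.array([onz(n,q,.142)[:2] for q in X]);c=W.mean(0);e=np.linalg.svd(W-c,full_matrices=False)[2][0];print(c,np.degrees(np.arctan(e[1]/e[0])))
E
```

```text
top cam [ 0.46066506 -0.10463579  1.17087435] 181 [315.50276243 253.59116022] ((313.8000183105469, 254.39999389648438), (27.195587158203125, 10.751745223999023), 71.56504821777344)
[array([ 0.4786, -0.1806,  0.142 ]), array([ 0.487 , -0.2078,  0.142 ]), array([ 0.4191, -0.2284,  0.142 ]), array([ 0.4109, -0.2014,  0.142 ])]
[ 0.45083029 -0.20909127] 17.643925581539406
side cam [0.34749643 0.57967968 0.96402769] 336 [341.19940476 184.35714286] ((341.5, 184.5), (11.0, 31.0), 90.0)
[array([ 0.4857, -0.2098,  0.142 ]), array([ 0.422 , -0.2312,  0.142 ]), array([ 0.415 , -0.1993,  0.142 ]), array([ 0.4775, -0.1783,  0.142 ])]
[ 0.45071697 -0.20474918] 19.37167334979392
```

Call:
jog_arm --twist '[[0, 0, 0], [0, 0, 0.3], [0, 0, 0.3], [0, 0, 0.3], [0, 0, 0.3], [0, 0, 0.3], [0, 0, 0.3], [0, 0, 0.3], [0, 0, 0.3], [0, 0, 0.3], [0, 0, 0.3]]' --travel '[[43, 45, 0], [86, 90, 0], [129, 135, 0], [172, 180, 0], [215, 225, 0], [258, 270, 0], [300, 314, -20], [307, 321, -40], [307, 321, -40], [307, 321, -40], [307, 321, -40]]' --hand '[60, 60, 60, 60, 60, 60, 60, 60, 60, 60, 60]'

```text
t: 1.48
tcp_pos: [0.4513, -0.2109, 0.2112]
orientation: [0.001, 0.988, 0.158, 0.0]
ft_force: [0.3, -0.9, -0.4]
grip_width: 0.0599
grip_force: 0.0
```

```bash
python3 - <<'E'
from h import *
o=env.observe();print(o["t"],o["tcp_pos"],o["orientation"],o["qpos"],o["grip_width"])
p,d=camera("side");t,_=camera("top");np.savez("pics/s1.npz",p=p,d=d)
a=cv2.resize(p[110:260,270:430,::-1],(480,450));b=cv2.resize(t[200:300,270:370,::-1],(310,310))
o=np.zeros((450,800,3),np.uint8);o[:,:480]=a;o[:310,485:795]=b;cv2.imwrite("pics/c2.png",o)
E
```

```text
1.475 [ 0.45133869 -0.21091586  0.2112223 ] [6.33225997e-04 9.87509246e-01 1.57559089e-01 4.70158970e-04] [-6.61315634e-01  1.96048215e-01  1.71646650e+00 -1.88202005e-04
  1.22751056e+00  5.93107044e-01] 0.059921416072092795
```

View pics/c2.png

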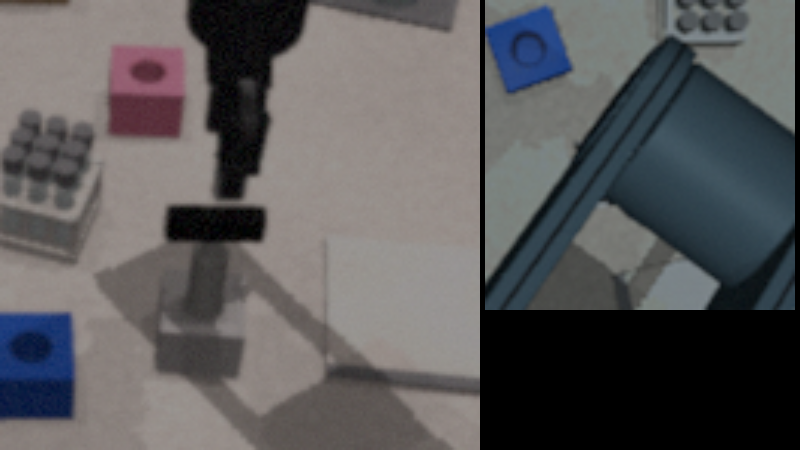

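The side view shows the open fingers above the bar (crop bar centre (215,223), finger (230,180)), consistent with perspective. I descend and grip.

Call:
jog_arm --twist '[[0, 0, 0], [0, 0, 0], [0, 0, 0], [0, 0, 0], [0, 0, 0], [0, 0, 0], [0, 0, 0], [0, 0, 0]]' --travel '[[0, 0, -40], [0, 0, -74], [0, 0, -74], [0, 0, -74], [0, 0, -74], [0, 0, -74], [0, 0, -74], [0, 0, -74]]' --hand '[60, 60, 60, 10, 10, 10, 10, 10]' --grip_force 60

```text
t: 2.58
tcp_pos: [0.4523, -0.2103, 0.1379]
orientation: [0.001, 0.987, 0.158, 0.001]
ft_force: [-0.3, -0.0, 6.7]
grip_width: 0.0155
grip_force: 59.0
```

Call:
jog_arm --twist '[[0, 0, 0], [0, 0, 0], [0, 0, 0], [0, 0, 0], [0, 0, 0], [0, 0, 0], [0, 0, 0], [0, 0, 0], [0, 0, 0], [0, 0, 0], [0, 0, 0], [0, 0, 0], [0, 0, 0]]' --travel '[[0, 0, 30], [0, 0, 60], [0, 0, 90], [0, 0, 120], [0, 0, 122], [30, 52, 122], [60, 104, 122], [90, 156, 122], [120, 208, 122], [154, 258, 122], [154, 258, 122], [154, 258, 122], [154, 258, 122]]' --hand '[10, 10, 10, 10, 10, 10, 10, 10, 10, 10, 10, 10, 10]'

```text
t: 4.2
tcp_pos: [0.6047, 0.0471, 0.2577]
orientation: [0.0, 0.987, 0.158, -0.001]
ft_force: [1.0, 0.2, -1.7]
grip_width: 0.0153
grip_force: 59.4
```

```bash
python3 - <<'E'
from h import *
o=env.observe();print(o["t"],o["tcp_pos"],o["orientation"],o["qpos"],o["grip_width"],o["ft_force"])
p,d=camera("side");t,td=camera("top");np.savez("pics/s2.npz",p=p,d=d);np.savez("pics/t2.npz",p=t,d=td)
a=cv2.resize(p[160:360,130:330,::-1],(590,590));b=cv2.resize(t[150:250,140:240,::-1],(205,205))
q=np.zeros((590,800,3),np.uint8);q[:,:590]=a;q[:205,593:798]=b;cv2.imwrite("pics/c3.png",q)
P=o["tcp_pos"]
for dz in(0,.013,-.129):print(dz,proj("side",P+[0,0,dz]),proj("top",P+[0,0,dz]))
E
```

```text
4.2 [0.60474741 0.04711956 0.25767936] [ 2.01796521e-05  9.87488393e-01  1.57690230e-01 -6.80910638e-04] [-1.05714043e-01  3.56847503e-01  1.37947967e+00 -3.99784258e-04
  1.40656958e+00  1.14844547e+00] 0.015335840430648591 [ 0.97454565  0.16377257 -1.72992362]
0 [227.81111347 217.92602654] [210.45505396 190.69053705]
0.013 [227.35009743 213.10683766] [209.52673273 189.83803006]
-0.129 [231.90327665 260.70307884] [218.42771661 198.01208746]
```

View pics/c3.png

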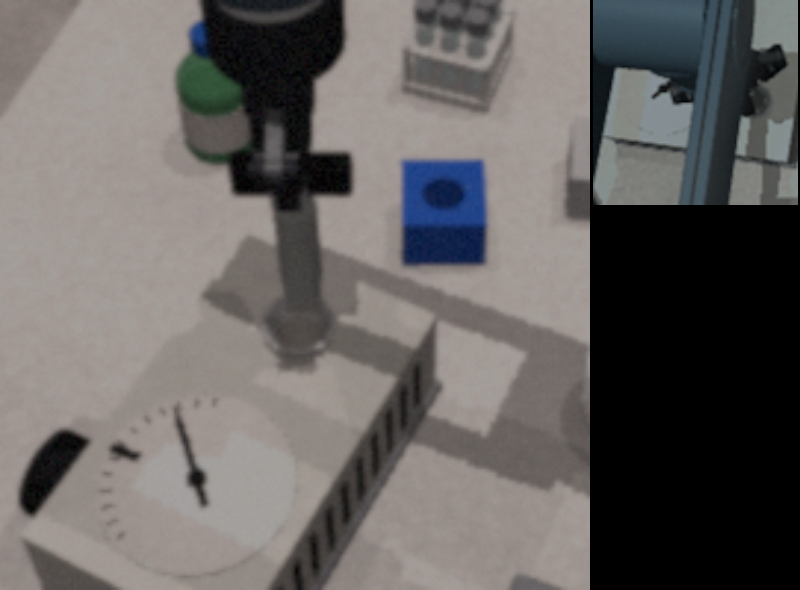

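The side view shows the key hanging upright over the collar (bar crop (292,173), collar (298,335)). The needle at (178,408) has not moved. One quick numeric check of the key's offset along the bar and the bore's centre, then insert.

```bash
python3 - <<'E'
from h import *
o=env.observe();P=o["tcp_pos"];S,_=load("pics/s2.npz")
g=S.max(2).astype(int)
for v in range(214,228,2): 
    r=np.nonzero(g[v,200:262]<45)[0]+200;print(v,r.min() if len(r) else None,r.max() if len(r) else None)
e=np.array([np.cos(.317),np.sin(.317),0])
for s in(-.036,0,.036):print(s,proj("side",P+s*e))
for n,v in(("x",[.01,0,0]),("y",[0,.01,0])):print(n,proj("side",P+np.array(v)-[0,0,.129])-proj("side",P-[0,0,.129]))
# tube edges by row
for v in(232,240,248,256,260): print(v,list(g[v,218:248]))
S0,_=load("pics/side0.npz");T0,_=load("pics/top0.npz")
for p,u0,v0 in((S0,214,256),(T0,206,187)):
    print(p[v0:v0+28:2,u0:u0+34].mean(2).astype(int))
E
```

```text
214 207 247
216 208 247
218 209 247
220 209 247
222 209 248
224 210 247
226 223 231
-0.036 [248.33423322 217.704528  ]
0 [227.67026451 217.59804177]
0.036 [207.00696951 217.49155902]
x [-4.83214315 -1.35340448]
y [-1.90141552  4.07247436]
232 [np.int64(161), np.int64(159), np.int64(159), np.int64(152), np.int64(125), np.int64(88), np.int64(72), np.int64(66), np.int64(64), np.int64(66), np.int64(66), np.int64(63), np.int64(63), np.int64(64), np.int64(67), np.int64(69), np.int64(70), np.int64(68), np.int64(75), np.int64(113), np.int64(150), np.int64(158), np.int64(161), np.int64(159), np.int64(160), np.int64(158), np.int64(161), np.int64(158), np.int64(162), np.int64(161)]
240 [np.int64(152), np.int64(158), np.int64(160), np.int64(162), np.int64(154), np.int64(125), np.int64(88), np.int64(69), np.int64(62), np.int64(70), np.int64(69), np.int64(63), np.int64(70), np.int64(65), np.int64(66), np.int64(65), np.int64(60), np.int64(65), np.int64(59), np.int64(84), np.int64(130), np.int64(153), np.int64(162), np.int64(163), np.int64(160), np.int64(163), np.int64(161), np.int64(163), np.int64(
[... 4593 characters left out ...]
 123 123 123 124 121 110  99  85  67  57  55  60  60  69  73  86  96
   89  96 117 126 125 124 123 124 124 123 125 123 126 117  78  35]
 [123 123 124 124 124 124 123 122 116 114 104  95  88  86  94  92  99 107
  115 126 125 124 124 125 124 124 124 125 124 124 127 102  54  38]
 [122 124 123 123 123 122 124 124 124 123 124 123 125 124 125 123 126 124
  123 124 124 125 123 124 123 124 124 125 125 126 126  97  40  39]
 [123 124 123 125 123 123 124 124 124 124 124 124 123 123 125 125 123 123
  125 123 123 124 123 124 124 124 125 123 124 126 121  87  34  37]
 [122 123 123 123 123 122 123 123 123 124 123 123 125 124 124 122 124 123
  123 123 124 124 124 125 123 125 124 123 125 127 111  71  37  40]]
```

Call:
jog_arm --twist '[[0, 0, 0], [0, 0, 0], [0, 0, 0], [0, 0, 0], [0, 0, 0], [0, 0, 0], [0, 0, 0]]' --travel '[[1, 3, 0], [1, 3, -10], [1, 3, -20], [1, 3, -30], [1, 3, -40], [1, 3, -50], [1, 3, -50]]' --hand '[10, 10, 10, 10, 10, 10, 10]'

```text
t: 5.18
tcp_pos: [0.6063, 0.0513, 0.2072]
orientation: [-0.0, 0.987, 0.158, -0.001]
ft_force: [0.0, 0.1, -1.2]
grip_width: 0.0152
grip_force: 59.4
```

Call:
jog_arm --twist '[[0, 0, 0], [0, 0, 0], [0, 0, 0], [0, 0, 0], [0, 0, 0], [0, 0, 0]]' --travel '[[0, 0, -12], [0, 0, -24], [0, 0, -34], [0, 0, -40], [0, 0, -43], [0, 0, -43]]' --hand '[10, 10, 10, 10, 10, 10]'

```text
t: 5.92
tcp_pos: [0.6064, 0.0513, 0.1652]
orientation: [-0.0, 0.987, 0.158, -0.0]
ft_force: [0.4, -0.3, -2.2]
grip_width: 0.0146
grip_force: 59.4
```

Call:
jog_arm --twist '[[0, 0, 0], [0, 0, 0], [0, 0, 0], [0, 0, 0]]' --travel '[[0, 0, -2], [0, 0, -4], [0, 0, -5], [0, 0, -5]]' --hand '[10, 10, 10, 10]'

```text
t: 6.42
tcp_pos: [0.6072, 0.0514, 0.1612]
orientation: [0.0, 0.987, 0.158, 0.001]
ft_force: [1.7, 1.5, 2.9]
grip_width: 0.0151
grip_force: 59.8
```

Call:
jog_arm --twist '[[0, 0, 0], [0, 0, 0.3], [0, 0, 0.6], [0, 0, 0.9], [0, 0, 1.2], [0, 0, 1.2]]' --travel '[[0, 0, -2], [0, 0, -3], [0, 0, -3], [0, 0, -3], [0, 0, -3], [0, 0, -3]]' --hand '[10, 10, 10, 10, 10, 10]'

```text
t: 7.18
tcp_pos: [0.6068, 0.0512, 0.1569]
orientation: [0.0, 0.965, 0.26, 0.0]
ft_force: [2.2, 0.0, -2.0]
grip_width: 0.0155
grip_force: 59.4
```

It has dropped past the 14 mm stop height. I go down to the floor.

Call:
jog_arm --twist '[[0, 0, 0], [0, 0, 0], [0, 0, 0], [0, 0, 0], [0, 0, 0]]' --travel '[[0, 0, -3], [0, 0, -6], [0, 0, -8], [0, 0, -9], [0, 0, -9]]' --hand '[10, 10, 10, 10, 10]'

```text
t: 7.8
tcp_pos: [0.6069, 0.0516, 0.15]
orientation: [0.0, 0.965, 0.261, 0.001]
ft_force: [-0.9, 2.0, 8.3]
grip_width: 0.0155
grip_force: 61.0
```

```bash
cat >> h.py <<'E'
def dial(n,roi,z=.104,save=None):
    p,d=camera(n)
    u0,v0,u1,v1=roi;q=p[v0:v1,u0:u1]
    if save: cv2.imwrite(save,cv2.resize(q[:,:,::-1],None,fx=6,fy=6,interpolation=cv2.INTER_CUBIC)[:600,:800])
    return p
E
python3 - <<'E'
from h import *
o=env.observe();print(o["t"],o["tcp_pos"],o["orientation"],o["qpos"],o["ft_force"],o["ft_torque"])
S0,_=load("pics/side0.npz");p=dial("side",(140,285,250,365),save="pics/d1.png");np.savez("pics/s3.npz",p=p,d=p)
E
```

```text
7.8 [0.60692681 0.05158442 0.1499711 ] [1.54067351e-04 9.65415631e-01 2.60713974e-01 9.27012990e-04] [-9.83389067e-02  4.41765727e-01  1.52449535e+00  3.99753842e-04
  1.17348865e+00  9.44779483e-01] [-0.88804229  1.97827717  8.34319632] [0.51373871 0.00190635 0.02724348]
```

View pics/d1.png

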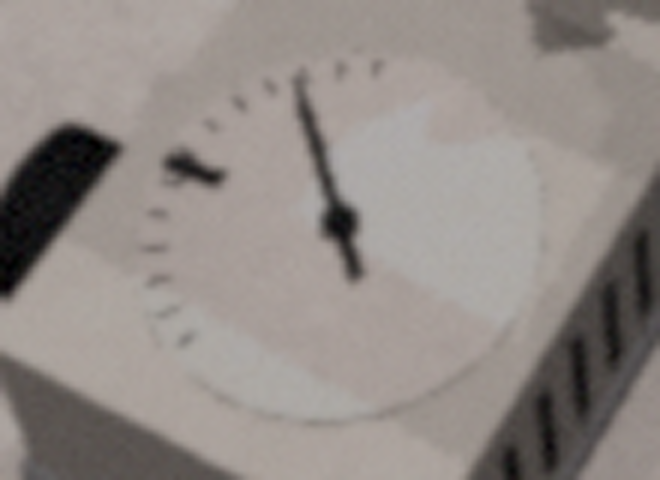

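The side crop shows the needle tip at (299,80), the pivot at (339,221) and the thick mark centred near (195,170). The needle has not turned yet. I now measure both angles.

```bash
cat >> h.py <<'E'
Z=.1025
def comps(p,n,roi,k=.62):
    """dark blobs on the dial, world plane coords (mm) with darkness weights"""
    u0,v0,u1,v1=roi;g=cv2.resize(p[v0:v1,u0:u1],None,fx=4,fy=4,interpolation=cv2.INTER_CUBIC).mean(2)
    bg=cv2.medianBlur(np.clip(g,0,255).astype(np.uint8),61).astype(float)
    m=(g<k*bg).astype(np.uint8);N,l,s,c=cv2.connectedComponentsWithStats(m);out=[]
    for i in range(1,N):
        if s[i,4]<60: continue
        y,x=np.nonzero(l==i);uv=np.c_[(x+.5)/4-.5+u0,(y+.5)/4-.5+v0]
        W=np.array([onz(n,q,Z)[:2] for q in uv])*1000;w=(bg-g)[y,x]
        out.append((W,w,uv.mean(0)))
    return out
def axis(W,w):
    c=np.average(W,axis=0,weights=w);C=np.cov((W-c).T,aweights=w);e,V=np.linalg.eigh(C);return c,V[:,1],np.sqrt(e)
def meas(p,n,roi,pivot=None,mk=None):
    for W,w,uv in comps(p,n,roi):
        c,a,s=axis(W,w);print(n,len(W),"px",uv.round(1),"c",c.round(1),"ax",np.degrees(np.arctan2(a[1],a[0])).round(1),"sd",s.round(1),"ext",np.ptp(W@a).round(1))
E
python3 - <<'E'
from h import *
p,_=load("pics/s3.npz");meas(p,"side",(160,290,232,358))
p,_=load("pics/side0.npz");meas(p,"side",(160,290,232,358))
p,_=load("pics/top0.npz");meas(p,"top",(150,168,205,222))
print(onz("side",(140+339/6,285+221/6),Z),onz("side",(140+299/6,285+80/6),Z),onz("side",(140+195/6,285+170/6),Z))
E
```

```text
side 1325 px [194.9 317.5] c [630.3 170.8] ax 128.8 sd [ 1.8 16.8] ext 66.9
side 468 px [171.7 312.8] c [675.4 174.4] ax 175.1 sd [1.6 5.1] ext 19.2
side 169 px [230.3 352.7] c [544.6 212.9] ax 111.7 sd [1.1 2.4] ext 9.4Traceback (most recent call last):
  File "<stdin>", line 3, in <module>
  File "h.py", line 45, in meas
    for W,w,uv in comps(p,n,roi):
                  ~~~~~^^^^^^^^^
  File "h.py", line 39, in comps
    W=np.array([onz(n,q,Z)[:2] for q in uv])*1000;w=(bg-g)[y,x]
                ~~~^^^^^^^
  File "h.py", line 10, in onz
    o,d=ray(n,uv);return o+d*(z-o[2])/d[2]
        ~~~^^^^^^
  File "h.py", line 8, in ray
    K,R,t=cal(n);return -R.T@t,R.T@np.linalg.inv(K)@np.array([uv[0],uv[1],1.])
          ~~~^^^
  File "h.py", line 4, in cal
    c=get_calibration(n);f=210/np.tan(np.radians(c["vfov"]/2))
ValueError: time passes only in moves, steps and waits
```

```bash
sed -i 's/^def cal(n):/import functools\n@functools.lru_cache\ndef cal(n):/' h.py
python3 - <<'E'
from h import *
p,_=load("pics/side0.npz");meas(p,"side",(160,290,232,358))
p,_=load("pics/top0.npz");meas(p,"top",(150,168,205,222))
for q in((339,221),(299,80),(195,170)):print(onz("side",(140+q[0]/6,285+q[1]/6),Z)*1000)
E
```

```text
side 1413 px [194.9 317.5] c [630.4 170.6] ax 128.8 sd [ 1.9 16.8] ext 67.0
side 486 px [171.6 312.8] c [675.5 174.4] ax 174.9 sd [1.7 5.1] ext 19.5
side 202 px [230.4 353.1] c [544.4 213.4] ax 107.7 sd [1.  3.4] ext 14.4
top 325 px [175.5 174.6] c [676.  169.9] ax 177.4 sd [2.3 5.3] ext 20.5
top 843 px [177.6 189.9] c [632.3 164.8] ax 128.5 sd [ 2.  18.5] ext 73.4
top 546 px [158.8 219.2] c [552.9 215.8] ax 81.0 sd [ 1.5 14.2] ext 53.5
top 63 px [173.8 221.1] c [546.5 173.1] ax 88.3 sd [0.5 4.1] ext 15.1
[624.68151708 176.91794872 102.5       ]
[656.49886907 135.74564264 102.5       ]
[673.60411175 174.9384659  102.5       ]
```

Call:
jog_arm --twist '[[0, 0, 0.8], [0, 0, 1.6], [0, 0, 2.4], [0, 0, 3.2], [0, 0, 4.0], [0, 0, 4.8], [0, 0, 5.6], [0, 0, 6.4], [0, 0, 7.2], [0, 0, 8.0], [0, 0, 8.0], [0, 0, 8.0]]' --travel '[[0, 0, 0], [0, 0, 0], [0, 0, 0], [0, 0, 0], [0, 0, 0], [0, 0, 0], [0, 0, 0], [0, 0, 0], [0, 0, 0], [0, 0, 0], [0, 0, 0], [0, 0, 0]]' --hand '[10, 10, 10, 10, 10, 10, 10, 10, 10, 10, 10, 10]'

```text
t: 9.35
tcp_pos: [0.6064, 0.0521, 0.15]
orientation: [0.0, 0.572, 0.82, 0.001]
ft_force: [-0.8, 3.7, 9.5]
grip_width: 0.015
grip_force: 61.1
```

```bash
python3 - <<'E'
from h import *
o=env.observe();print(o["t"],o["tcp_pos"],o["qpos"],o["ft_force"],o["ft_torque"])
p=dial("side",(140,285,250,365),save="pics/d2.png");np.savez("pics/s4.npz",p=p,d=p);meas(p,"side",(160,290,232,358))
E
```

```text
9.35 [0.60640485 0.05206691 0.1499722 ] [-9.80473109e-02  4.41508520e-01  1.52490767e+00  1.22243429e-03
  1.17445559e+00 -4.51469476e-01] [-0.75376406  3.72634608  9.51739957] [0.88230541 0.30491    0.00875223]
side 1374 px [192.7 318.4] c [633.2 173.1] ax 153.0 sd [ 1.8 16.6] ext 65.4
side 458 px [171.6 312.8] c [675.5 174.4] ax 174.6 sd [1.6 5.1] ext 19.2
side 190 px [230.4 353. ] c [544.3 213.4] ax 113.0 sd [1.  2.7] ext 11.2
```

```bash
python3 - <<'E'
from h import *
def hub(p,n,roi):
    u0,v0,u1,v1=roi;g=cv2.resize(p[v0:v1,u0:u1],None,fx=8,fy=8,interpolation=cv2.INTER_CUBIC).mean(2)
    g=cv2.GaussianBlur(g,(0,0),10);i=np.unravel_index(np.argmin(g),g.shape);return (i[1]+.5)/8-.5+u0,(i[0]+.5)/8-.5+v0
S,_=load("pics/side0.npz");T,_=load("pics/top0.npz");S4,_=load("pics/s4.npz")
hs=hub(S,"side",(185,310,210,335));h4=hub(S4,"side",(185,310,210,335));ht=hub(T,"top",(165,185,185,202));print(hs,h4,ht)
print("hub",tri(ht,hs),"mark",tri((175.5,174.6),(171.6,312.8)))
print("side hub",onz("side",hs,Z),"top hub",onz("top",ht,Z))
for n,p,u,v,w in(("s",S4,160,304,26),("t",T,166,164,24)):print(p[v:v+20,u:u+w].mean(2).astype(int))
E
```

```text
(np.float64(196.3125), np.float64(321.8125)) (np.float64(196.1875), np.float64(321.8125)) (np.float64(173.8125), np.float64(192.9375))
hub (array([0.62580052, 0.175184  , 0.09875432]), np.float64(0.0008395482252646064)) mark (array([0.67773873, 0.17151253, 0.09630098]), np.float64(0.000535607326248966))
side hub [0.62502188 0.17698737 0.1025    ] top hub [0.6248115  0.17409182 0.1025    ]
[[160 163 155 152 150 151 151 150 150 151 152 152 154 154 151 151 155 137
  103  99 132 155 160 160 162 163]
 [161 163 160 153 150 151 152 153 151 151 152 155 158 155 138 135 148 149
  122  97 106 136 152 158 161 164]
 [160 161 158 153 152 151 151 149 152 152 154 158 160 159 148 132 141 153
  150 129  97  95 114 144 159 160]
 [154 155 151 152 151 149 151 150 153 155 157 160 162 162 156 153 154 159
  158 151 118  77  67 101 141 156]
 [138 149 150 150 149 151 151 149 152 152 153 158 159 159 160 159 158 160
  159 159 142  98  52  58 103 140]
 [109 141 150 151 150 150 149 148 144 133 129 140 151 156 160 160 161 161
  161 160 153 124  82  49  62 104]
 [114 142 150 150 152 149 148 138 113 109  96 102 127 
[... 2793 characters left out ...]
24 123 122 123 124 123 127  96  21  39 101 127 124 123 124 125 126
  114 115 125 126 111 104]
 [123 121 122 124 123 125 123 128  97  41  52 103 125 124 124 124 124 123
  124 124 125 107  84 106]
 [124 123 122 122 123 124 125 125 117 103 104 116 126 123 124 123 124 124
  124 124 124 112 107 121]
 [123 123 124 123 124 124 123 123 124 125 126 125 124 123 123 124 123 124
  124 124 126 128 113  94]
 [124 124 124 123 123 125 124 123 123 123 123 125 124 124 123 123 124 124
  125 126 128 114  73  65]
 [125 123 124 124 123 123 123 125 124 124 124 124 125 123 123 122 124 125
  127 114  91  66  77 109]
 [124 123 124 123 123 123 124 124 123 125 122 124 125 124 123 125 128 128
  111  68  28  69 116 126]]
```

View pics/d2.png

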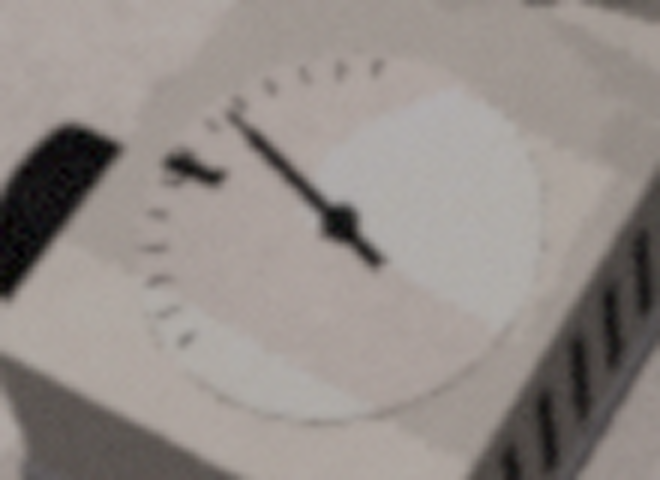

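The needle now sits at crop (233,112) to (380,262), about halfway to the mark at (195,170). Ticks touch the mark's outer end, so I use its clean inner end for the direction, in both views.

```bash
python3 - <<'E'
from h import *
ht,hs=(173.81,192.94),(196.25,321.81)
for zm in(.096,.1,):
  for dz in(0,.002,.004):
    r=[]
    for n,h,qs in(("top",ht,((175.44,176.7),(175.8,172.3),)),("side",hs,((174,313.8),(170,311.9)))):
        H=onz(n,h,zm+dz)
        for q in qs:
            v=(onz(n,q,zm)-H)[:2]*1e3;r+=[(round(np.degrees(np.arctan2(v[1],v[0])),1),round(np.hypot(*v),1))]
    print(zm,dz,r)
E
```

```text
0.096 0 [(np.float64(-5.2), np.float64(46.0)), (np.float64(-5.0), np.float64(58.5)), (np.float64(-2.6), np.float64(45.8)), (np.float64(-3.5), np.float64(54.6))]
0.096 0.002 [(np.float64(-4.5), np.float64(46.2)), (np.float64(-4.4), np.float64(58.7)), (np.float64(-3.7), np.float64(46.5)), (np.float64(-4.4), np.float64(55.4))]
0.096 0.004 [(np.float64(-3.8), np.float64(46.5)), (np.float64(-3.9), np.float64(59.0)), (np.float64(-4.8), np.float64(47.2)), (np.float64(-5.3), np.float64(56.1))]
0.1 0 [(np.float64(-5.2), np.float64(45.8)), (np.float64(-5.0), np.float64(58.3)), (np.float64(-2.6), np.float64(45.6)), (np.float64(-3.5), np.float64(54.4))]
0.1 0.002 [(np.float64(-4.5), np.float64(46.1)), (np.float64(-4.4), np.float64(58.5)), (np.float64(-3.7), np.float64(46.3)), (np.float64(-4.4), np.float64(55.1))]
0.1 0.004 [(np.float64(-3.8), np.float64(46.3)), (np.float64(-3.9), np.float64(58.8)), (np.float64(-4.8), np.float64(47.0)), (np.float64(-5.3), np.float64(55.8))]
```

Call:
jog_arm --twist '[[0, 0, 0.8], [0, 0, 1.6], [0, 0, 2.4], [0, 0, 3.2], [0, 0, 4.0], [0, 0, 4.4], [0, 0, 4.4], [0, 0, 4.4]]' --travel '[[0, 0, 0], [0, 0, 0], [0, 0, 0], [0, 0, 0], [0, 0, 0], [0, 0, 0], [0, 0, 0], [0, 0, 0]]' --hand '[10, 10, 10, 10, 10, 10, 10, 10]'

```text
t: 10.4
tcp_pos: [0.6059, 0.0518, 0.15]
orientation: [-0.0, 0.223, 0.975, 0.0]
ft_force: [-2.8, 2.4, 11.5]
grip_width: 0.0151
grip_force: 61.3
```

```bash
python3 - <<'E'
from h import *
o=env.observe();print(o["t"],o["tcp_pos"],o["qpos"],o["ft_force"],o["ft_torque"])
p=dial("side",(140,285,250,365),save="pics/d3.png");np.savez("pics/s5.npz",p=p,d=p);meas(p,"side",(160,290,232,358))
t,_=camera("top");np.savez("pics/t5.npz",p=t,d=t);cv2.imwrite("pics/d3t.png",cv2.resize(t[155:240,140:250,::-1],None,fx=3,fy=3))
# needle axis fitted between hub and mark only, excluding mark
u0,v0,u1,v1=178,310,206,334
g=p[v0:v1,u0:u1].mean(2);w=np.clip(120-g,0,None);ys,xs=np.nonzero(w)
W=np.array([onz("side",(x+u0,y+v0),Z)[:2] for x,y in zip(xs,ys)])*1e3;c,a,s=axis(W,w[ys,xs]);print(c,np.degrees(np.arctan(a[1]/a[0])),s)
E
```

```text
10.4 [0.60592071 0.05181277 0.14998346] [-9.82149922e-02  4.41299365e-01  1.52521485e+00  5.75239962e-04
  1.17541027e+00 -1.21931061e+00] [-2.75390075  2.37070801 11.53198313] [ 0.63323049  0.68060472 -0.02883799]
side 1871 px [186.8 318.3] c [643.6 175.9] ax 176.4 sd [ 1.9 22.6] ext 77.9
side 178 px [230.3 352.6] c [544.7 213. ] ax 110.4 sd [1.1 2.4] ext 9.8
[632.42122065 176.52025838] -4.999425307175349 [ 1.98539871 14.7523457 ]
```

View pics/d3.png

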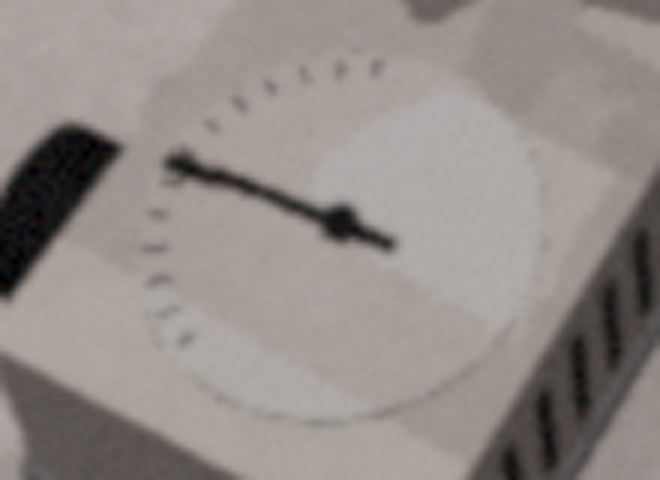

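The needle lies over the mark (tip near crop (178,160)): measured −5.0° against a target of about −4.3°. I nudge 1.4°, release and withdraw upward.

Call:
jog_arm --twist '[[0, 0, 0.14], [0, 0, 0.14], [0, 0, 0.14], [0, 0, 0.14], [0, 0, 0.14], [0, 0, 0.14], [0, 0, 0.14], [0, 0, 0.14], [0, 0, 0.14], [0, 0, 0.14], [0, 0, 0.14], [0, 0, 0.14]]' --travel '[[0, 0, 0], [0, 0, 0], [0, 0, 0], [0, 0, 0], [0, 0, 0], [0, 0, 0], [0, 0, 10], [0, 0, 30], [0, 0, 60], [0, 0, 100], [0, 0, 100], [0, 0, 100]]' --hand '[10, 10, 45, 45, 45, 45, 45, 45, 45, 45, 45, 45]'

```text
t: 12.0
tcp_pos: [0.6063, 0.0513, 0.2485]
orientation: [0.0, 0.211, 0.977, 0.0]
ft_force: [0.5, -0.3, -0.5]
grip_width: 0.0446
grip_force: 0.0
```

```bash
python3 - <<'E'
from h import *
o=env.observe();print(o["t"],o["tcp_pos"],o["ft_force"],o["grip_width"])
p=dial("side",(140,285,250,365));np.savez("pics/s6.npz",p=p,d=p)
u0,v0,u1,v1=178,310,206,334
g=p[v0:v1,u0:u1].mean(2);w=np.clip(120-g,0,None);ys,xs=np.nonzero(w)
W=np.array([onz("side",(x+u0,y+v0),Z)[:2] for x,y in zip(xs,ys)])*1e3;c,a,s=axis(W,w[ys,xs]);print(c,np.degrees(np.arctan(a[1]/a[0])),s)
X,_=blob(p,(200,215,265,262),45);print("bar",X.mean(0),"pred",proj("side",[.606,.0515,.149]))
q=cv2.resize(p[180:360,140:320,::-1],(590,590));cv2.imwrite("pics/f.png",q)
E
```

```text
12.0 [0.60630944 0.05134288 0.24847858] [ 0.47329705 -0.28098079 -0.49228167] 0.044635759175426164
[631.81994845 176.6035388 ] -4.359070156679804 [ 2.03240661 14.79276632]
bar [210.24340176 223.82111437] pred [229.85094005 256.13346753]
```

View pics/f.png

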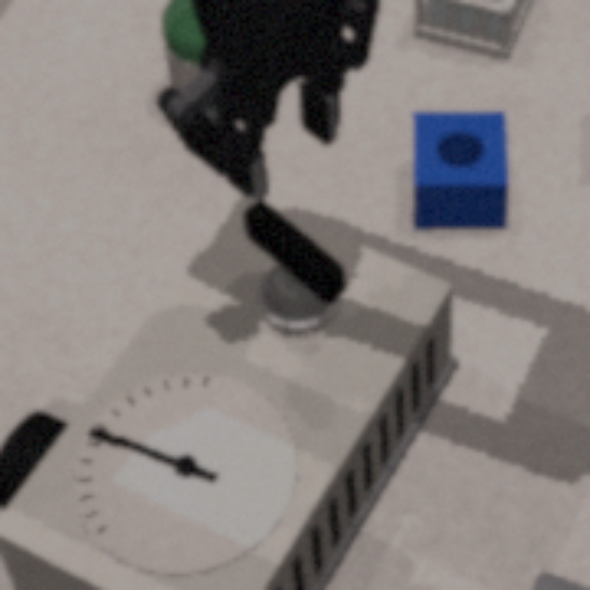

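The key stands in the bore with its bar at image (230,257), where (230,256) was predicted for fully down. The needle is at −4.4° over the mark, and the gripper is clear.

```bash
python3 -c "
from workcell import env
print(env.close_job())"
```

```text
the job is handed in; nothing more can be done
None
```

The job is handed in: the key stands fully down on the nut, and the needle is within about 1° of the middle of the thick mark (measured −4.4° against an estimated −4.3°). The arm is clear of everything, and it took about 12 s of the 72 s allowed.

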